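Click the sample changer round and load the matching vial

TASK

Turn the sample changer by its handle until its blue pocket comes to the black loading mark and the turret clicks fully home in its notch there; the click is not exactly at the mark, so find it by feel. Only then stand the blue-capped vial upright in the blue pocket, leaving the turret clicked home, and do not disturb the other vials or the slide box.

Things in the scene. Friction and masses are not known exactly. Their poses are not given: they have to be found in the camera images.
- changer: White round housing of the sample changer, fixed, 210 mm across, 38 mm high. Origin: centre of its underside, on the turret's axis; z up. On its own -x side a low white nose (34 mm wide, 30 high, out to 130 mm from the axis) bears a black line, the loading mark. A grey block with the spring pin stands on the far side (out to 146 mm, its red pin to 160 mm, 62 mm high).
- turret (a joint): Angle of the turret on the housing, rad, counter-clockwise from above, unlimited both ways (may pass one turn). An aluminium disc 175 mm across, top 62 mm above the bench, four pockets 62 mm from its axis: blue, then counter-clockwise red, yellow, green. At 0 the blue one points straight at the mark. Turning takes 0.1 N m, leaving a notch 0.4. Off the notches it stays where left.
- handle (a point): Grip point of the turret's handle, on the axis, 102 mm above the bench. A black upright bar 56 mm long (along this point's x axis, which at turret angle 0 is the housing's x axis), 12 mm thick (y), top 14 mm above this point, lower edge 28 mm below, on a hub 36 mm across. Turns with the turret.
- blue_pocket (a point): Centre of the floor of the blue pocket, level with the top of the disc. The pocket is an upright blue collar 14 mm high, 42 mm outside, 34 mm inside. The red, yellow and green ones are alike.
- mark (a point): Point of the housing where a pocket stands when it points straight at the black loading mark: 62 mm from the axis on the housing's -x side, 62 mm above the bench.
- pin (a joint): How far the spring pin (steel, red end, in the grey block on the changer's far side) is pushed out, m: -0.001 home in a notch, 0.003 riding on the rim. One notch per pocket: the pin drops in within 0.16 rad, either side, of the pocket pointing straight at the mark (one shift for all four, unknown beforehand). A notch pulls the turret home from only 0.05 rad either side.
- vial_blue: Vial with a blue cap, amber glass and white label, 28 mm across (cap 29 mm), 78 mm tall, 50 g, standing on the bench. Origin: centre of its underside, z up.
- vial_red: The same vial with a red cap. Leave it alone.
- vial_yellow: The same vial with a yellow cap. Leave it alone.
- slide_box: Flat carton of slides, white and light blue, 80 x 50 x 30 mm, lying on the bench. Origin: centre of its underside. Leave it alone.
Not all that is in view belongs to the job. There is more than one size of the part that bears pin; the job needs the smaller.

How it is judged (in metres and radians):
On the way:
1. blue pocket at the loading mark (within 20 mm) and the pin home in its notch, the blue vial still where it stood (value of joint pin below 0.0005 m and horizontal distance between blue_pocket and mark below 0.02 m and distance of vial_blue from where it was at the start of the episode below 0.02 m), for 0.3 s.
At the end, for the whole second after the job is handed in: The pin is home in its notch (below 0.5 mm) with the blue pocket within 20 mm of the loading mark; the blue-capped vial stands in the blue pocket at rest: within 7 mm of its centre, foot within 4 mm of its floor, tilted less than 0.12 rad (value of joint pin below 0.0005 m and horizontal distance between blue_pocket and mark below 0.02 m and horizontal distance between vial_blue and blue_pocket below 0.007 m and z of vial_blue in the frame of blue_pocket below 0.004 m and angle between vial_blue's own z axis and vertical below 0.12 rad and linear speed of vial_blue below 0.02 m/s); the robot touches nothing.
It fails at once if the red-capped vial is moved by more than 20 mm or tipped over (distance of vial_red from where it was at the start of the episode above 0.02 m or angle between vial_red's own z axis and vertical above 0.4 rad).
It fails at once if the yellow-capped vial is moved by more than 20 mm or tipped over (distance of vial_yellow from where it was at the start of the episode above 0.02 m or angle between vial_yellow's own z axis and vertical above 0.4 rad).
It fails at once if the slide box is moved by more than 20 mm or tipped over (distance of slide_box from where it was at the start of the episode above 0.02 m or angle between slide_box's own z axis and vertical above 0.4 rad).
It also fails if it takes over 72 s, if anything falls off the work surface, if the arm or the gripper's body presses on something with over 40 N, if the wrist force passes 120 N, or if a joint passes its speed limit or range.

ROBOT

A 6-joint arm with a two-finger parallel gripper is mounted at the origin on the work surface. World frame = base frame: x ahead of the robot, y to its left, z up, the work surface at z = 0. Lengths are in m, angles in degrees, forces in N, time in s.
With the tool pointing down it reaches from about 0.4 to 0.825 m from the base axis. Payload 7 kg.
Tool frame: the origin (TCP) lies midway between the tips of the shut fingers; the grasp point (between the pads) lies ctrl.grasp_offset behind it (ctrl.grasp_offset is the distance from the TCP to the grasp point, in m); z points along the fingers, y is the line along which they close (so a half turn about z gives the same grasp; the last joint's range is limited). The gripper opens to 88 mm and grips with 3 to 60 N. Pads are 19 mm wide; open, the fingers measure 130 mm over their backs; the gripper's body (78 mm by 193 mm) begins 47 mm behind the grasp point.
Start: joints at [91.679, 20.546, 0.682, 0, -70.136, -16.507], TCP at [0.173, 0.652, 0.227] pointing down, gripper open.
Joint ranges: [-176.03, 176.03], [-82.01, 121.73], [-58.28, 71.71], [-173.87, 95.51], [-174.79, -0.11], [-173.66, 173.66]. Speed limits (degrees/s): [136.94, 136.94, 172.46, 180, 180, 180].

INTERFACE

Orientations are given as [roll, pitch, yaw] about the fixed x, y, z axes, in that order (R = Rz(yaw) Ry(pitch) Rx(roll)).
In Python, from plant import ctrl gives the robot as it stands. The module is installed in compiled form; this text tells all that it offers.
- The arm moves only by the tool send_rows, never from a script. Its argument "increments" is a list that holds one entry, the list of rows, each a list of 4 numbers: the shift along the world's x, y, z normalised to -1 to 1, where 1 is 0.2 m, then the turn about the world's z normalised to -1 to 1, where 1 is 1.5 rad. In form: [[[x, y, z, roll], ...]]. A call has 1 to 12 rows; each row is the pose to reach, as a shift and turn from the pose commanded when the call began; what a row does not reach only later rows make up. A row lasts 1/8 s, in which the tool goes at most 62.5 mm and 10.7 degrees, less where a joint would pass 70% of its speed; a pose out of reach is approached as far as the arm can. A call with a number of a shift or a turn outside -1 to 1 is refused whole. A call with a gripper value outside its range is refused whole. "jaw" is the opening, from 0 (shut) to 1 (fully open), set as the call begins (left out, the last holds). The fingers move at their own pace and stop on an object; the grip force is fixed at half the most. Time passes only in rows, so rows that repeat a pose let the fingers close. It gives the time, the measured TCP pose, the force, the opening and the grip force at its end, in the units of the state.
- ctrl.get_obs(): the state, without advancing time (a new reading comes with each control period).
- ctrl.snapshot(name): name is "scene" or "top" or "wrist"; returns the picture (480x640x3 uint8, red, green, blue); there is no depth.
- ctrl.calibration(name): a dict with "mtx" (3x3 intrinsics, pixels), "k1" (the pictures are not rectified: a ray, as slopes to the right and down, at radius r is drawn at 1 + k1 r^2 times it, then the intrinsics apply), "eye" and "attitude" of the camera in the world. Camera axes: x right, y up, looking along -z (the intrinsics and any distortion apply to the point x, -y, -z); pixel columns grow to the right and rows downward; lengths in m; the calibration is good to about 2 mm. A picture is of the moment at which its call begins: read the wrist's pose just before it. calibration takes no time and is no camera call; for the wrist camera it gives the pose at the moment of the call.
- ctrl.close_job(): hands the job in; it is judged then, once.
Trained networks look in the newest picture that a camera, given by its name, has taken for a name from the list of things; names that differ only in an ending like _2 or _b are one class to them, and where a whole thing is asked for, a point or a joint stands for the part that bears it (a point fixed in the world has none). Each returns a list of dicts, best first, with "conf" (0 to 1); they miss things now and then, are a little off and sometimes report something else, mostly with a low value. They report only what shows in the picture. A call takes as long as a camera call. They do not tell look-alikes from the thing itself.
- ctrl.trace(thing, camera): "mask" (480x640 bool, what is visible of it) and "bbox" ([left, top, right, bottom] in pixels, round what is visible of it).
- ctrl.spot_point(thing, camera): "pixel" ([row, column] in pixels: a listed point, or the origin of a listed thing).
The state is a dict: "clock": time; "joint_pos": joint angles; "qvel": joint speeds; "tau": joint torques, N m; "tool_pos": TCP position; "orientation": TCP orientation; "force": force on the tool from outside, world axes, zero at the start; "moment": the same for the moment, N m; "opening": finger opening in m; "gripper_force": force on a finger pad.
Only numpy, scipy, OpenCV 4.12 (cv2) and the standard library are available. Lean on these libraries where they do the work, as an engineer would, in place of code of your own. Each camera call takes 0.05 s, during which the arm holds its last target. There are 200 camera calls.

## Working session

There is one attempt and no reset: what is moved stays moved. The work goes in short steps, Python scripts to look and compute and a tool call to move; the robot and the scene stay as the last step left them, time stands still between calls to the robot, and variables do not carry over. Pictures are saved under pics/ and viewed, at most 10 in all, crops included, and the job is handed in when it is done.

Besides the shell and the picture viewer there is one more tool, called by a JSON object that holds its "fn" and its "kwargs", one argument or row to a line. send_rows: Moves the arm, as the interface text tells. Its arguments: {"type":"object","properties":{"increments":{"type":"array"},"jaw":{"type":"number"}},"required":["increments"]}

```bash
mkdir -p pics; cat > h.py <<'E'
import numpy as np, cv2
from plant import ctrl
from scipy.spatial.transform import Rotation as R
def ray(cam,px):
    c=ctrl.calibration(cam); K=np.array(c['mtx']); u=np.linalg.solve(K,[px[1],px[0],1])[:2]
    s=u.copy()
    for _ in range(20): s=u/(1+c['k1']*(s@s))
    A=np.array(c['attitude'],float)
    if A.shape!=(3,3): A=R.from_euler('xyz',A,degrees=True).as_matrix()
    return np.array(c['eye'],float),A@np.array([s[0],-s[1],-1])
def onz(cam,px,z):
    e,d=ray(cam,px); return e+d*(z-e[2])/d[2]
def save(cam,name):
    im=ctrl.snapshot(cam); cv2.imwrite('pics/'+name,im[:,:,::-1]); return im
E
python3 - <<'E'
from h import *
o=ctrl.get_obs(); print(o['clock'],o['tool_pos'],o['orientation'],o['force'],ctrl.grasp_offset)
print(ctrl.calibration('top'))
Z=dict(changer=0,handle=.102,blue_pocket=.062,mark=.062,vial_blue=0,vial_red=0,vial_yellow=0,slide_box=0)
for cam in ('top','scene'):
    save(cam,cam+'0.png')
    for n,z in Z.items():
        try:
            for r in ctrl.spot_point(n,cam)[:3]: print(cam,n,round(r['conf'],2),np.round(r['pixel'],1),onz(cam,r['pixel'],z).round(4))
        except Exception as e: print(n,e)
E
```

```text
0.0 [0.17268224 0.65205185 0.22564592] [ 1.79908045e+02 -1.08321132e-02 -1.48335298e+01] [-0.13533838 -0.47457767  0.80349603] 0.0188
{'mtx': array([[576.66323862,   0.        , 322.80298798],
       [  0.        , 576.66323862, 230.75987643],
       [  0.        ,   0.        ,   1.        ]]), 'k1': -0.01625004602179163, 'eye': array([ 0.37037269, -0.02292191,  1.38440142]), 'attitude': array([  6.80710164,  -0.38554847, -88.71464915])}
top changer 0.79 [218.8 340. ] [ 0.566  -0.0696  0.    ]
top handle 0.95 [213.5 337.6] [ 0.5635 -0.0605  0.102 ]
top handle 0.33 [201.6 234.4] [0.5851 0.1724 0.102 ]
top mark 0.76 [242.8 344.7] [ 0.5016 -0.0794  0.062 ]
top vial_red 0.72 [244.1 183.3] [0.4956 0.3068 0.    ]
top vial_red 0.47 [208.7 314.5] [ 0.5893 -0.0072  0.    ]
top vial_yellow 0.44 [203.  236.6] [0.5989 0.1824 0.    ]
scene changer 0.7 [284.1 289.2] [ 0.5622 -0.0629  0.    ]
scene handle 0.57 [253.6 287.1] [ 0.5609 -0.0606  0.102 ]
scene blue_pocket 0.7 [278.6 321.7] [0.5798 0.0008 0.062 ]
scene mark 0.85 [237.3 287.2] [ 0.4987 -0.0728  0.062 ]
scene vial_blue 0.91 [249.7 421.8] [ 0.4556  0.1868 -0.    ]
scene vial_red 0.93 [273.2 484.7] [0.4971 0.3047 0.    ]
scene vial_yellow 0.89 [315.8 431.6] [0.5982 0.2012 0.    ]
scene slide_box 0.56 [241.  159.3] [ 0.4925 -0.34    0.    ]
```

View pics/top0.png

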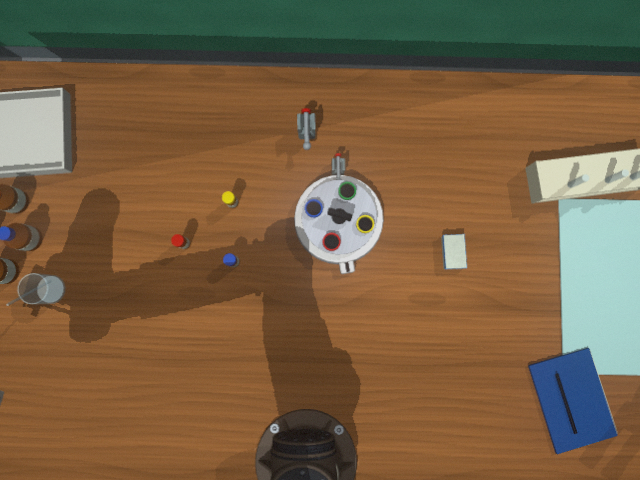

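View pics/scene0.png

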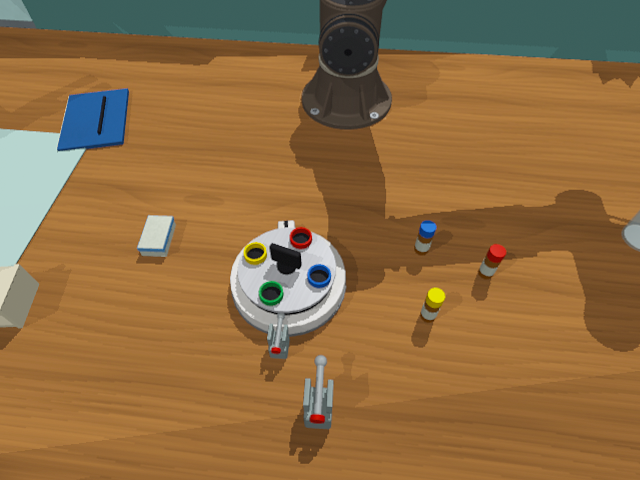

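The top view shows the changer at about (340,218), with the blue pocket on its left (314,207) and the nose at (347,268). The small pin block is at (338,165). The large one at (306,125) is a decoy. The blue vial is at (230,259). The scene view agrees, so blue needs to turn about +119° to reach the mark. I'll move over the changer now.

{"fn": "send_rows", "kwargs": {
  "increments": [
    [[0.14,-0.25,0.05,-0.06],[0.28,-0.5,0.1,-0.13],[0.42,-0.75,0.15,-0.2],[0.55,-1,0.2,-0.26],[0.55,-1,0.2,-0.26]]
  ],
  "jaw": 0.45
}}

```text
clock: 1.52
tool_pos: [0.2842, 0.4501, 0.2684]
orientation: [-179.8, 0.1, -37.4]
force: [0.3, 0.3, 0.4]
opening: 0.0436
gripper_force: 0.0
```

{"fn": "send_rows", "kwargs": {
  "increments": [
    [[0.14,-0.25,0,-0.06],[0.28,-0.5,0,-0.13],[0.42,-0.75,0,-0.2],[0.55,-1,0,-0.26],[0.55,-1,0,-0.26]]
  ]
}}

```text
clock: 2.15
tool_pos: [0.3938, 0.2503, 0.2667]
orientation: [-180.0, 0.0, -59.8]
force: [-0.2, 0.2, 0.5]
opening: 0.0393
gripper_force: 0.0
```

```bash
python3 - <<'E'
from h import *
o=ctrl.get_obs(); print(o['clock'],o['tool_pos'],o['orientation'],o['joint_pos'])
Z=dict(changer=0,handle=.102,blue_pocket=.062,mark=.062,vial_blue=0,vial_red=0,vial_yellow=0,slide_box=0)
im=save('wrist','w1.png')
for n,z in Z.items():
    for r in ctrl.spot_point(n,'wrist')[:3]: print(n,round(r['conf'],2),np.round(r['pixel'],1),onz('wrist',r['pixel'],z).round(4))
for n,px,z in [('nose',(268,347),.03),('pin',(153,338),.05),('bluecap',(259.5,230),.078),('bluecol',(207.5,314),.076),('yelcol',(223.5,366),.076),('grn',(190,347),.076),('red',(241,331.5),.076)]:
    print(n,onz('top',px,z).round(4))
print('bluecap scene',onz('scene',(226,428),.078))
E
```

```text
2.15 [0.39377412 0.25026815 0.26672009] [-1.79983606e+02  2.51932418e-03 -5.97677466e+01] [ 5.67157575e+01 -1.09752196e+00 -2.07014754e+01  5.36747926e-03
 -7.03802494e+01 -2.64853060e+01]
vial_blue 0.9 [120.1 293.2] [0.4576 0.1887 0.    ]
vial_red 0.89 [192.8 213.2] [0.4971 0.304  0.    ]
vial_yellow 0.58 [ 60.  169.7] [0.6013 0.2005 0.    ]
nose [ 0.4455 -0.0872  0.03  ]
pin [ 0.7162 -0.0602  0.05  ]
bluecap [0.456  0.1806 0.078 ]
bluecol [ 0.58   -0.0068  0.076 ]
yelcol [ 0.5458 -0.1267  0.076 ]
grn [ 0.6226 -0.0819  0.076 ]
red [ 0.5037 -0.0486  0.076 ]
bluecap scene [0.45611449 0.18425122 0.078     ]
```

View pics/w1.png

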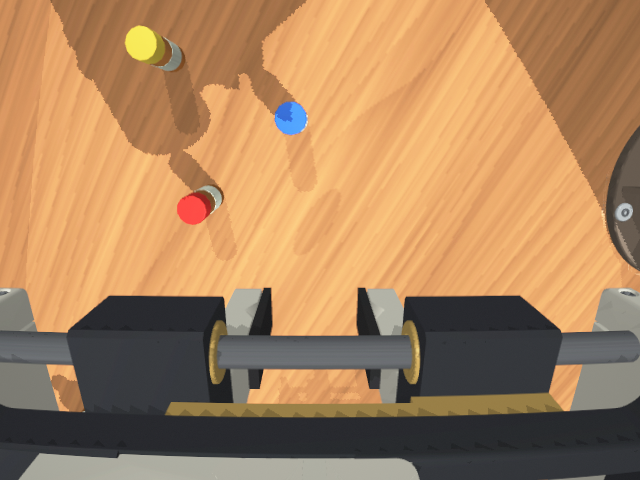

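The blue vial is at about (0.456,0.186). Next I'll look at the changer with the wrist camera.

{"fn": "send_rows", "kwargs": {
  "increments": [
    [[0.25,-0.23,0,-0.11],[0.5,-0.46,0,-0.22],[0.75,-0.7,0,-0.33],[1,-0.9,0,-0.44],[1,-0.9,0,-0.54],[1,-0.9,0,-0.54]]
  ]
}}

```text
clock: 3.35
tool_pos: [0.5935, 0.0717, 0.2655]
orientation: [179.9, -0.1, -106.0]
force: [0.0, -0.7, -0.4]
opening: 0.0392
gripper_force: 0.0
```

```bash
python3 - <<'E'
from h import *
o=ctrl.get_obs(); print(o['clock'],o['tool_pos'],o['orientation'])
Z=dict(changer=0,handle=.102,blue_pocket=.062,mark=.062)
im=save('wrist','w2.png')
for n,z in Z.items():
    for r in ctrl.spot_point(n,'wrist')[:3]: print(n,round(r['conf'],2),np.round(r['pixel'],1),onz('wrist',r['pixel'],z).round(4))
for r in ctrl.trace('pin','wrist'): print(r['conf'],r['bbox'])
E
```

```text
3.35 [0.593467   0.07173258 0.2654599 ] [ 1.79925937e+02 -6.60930599e-02 -1.06044562e+02]
changer 0.66 [ 71.4 307.6] [ 0.5626 -0.0618  0.    ]
handle 0.95 [ 50.3 301. ] [ 0.5655 -0.0644  0.102 ]
blue_pocket 0.96 [128.8 306.8] [ 0.5785 -0.005   0.062 ]
blue_pocket 0.58 [296.1 335.5] [0.5963 0.1668 0.062 ]
mark 0.97 [ 25.9 368.1] [ 0.5024 -0.0752  0.062 ]
0.82 [80.8, 187.6, 174.8, 236.5]
0.79 [151.5, 91.2, 218.5, 124.6]
```

View pics/w2.png

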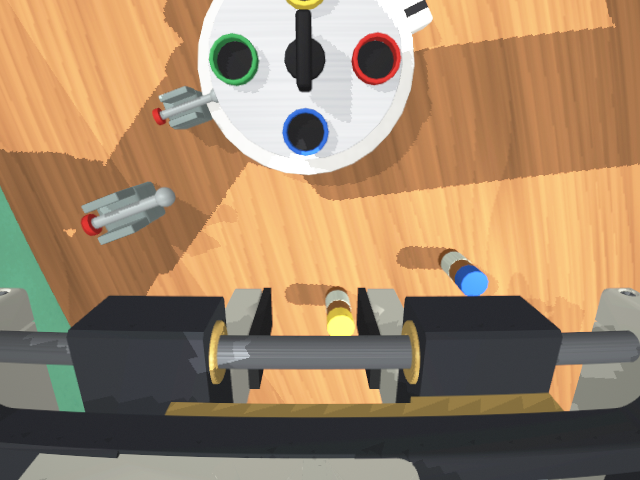

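The wrist view shows the bar running vertically at col 304, so the tool is already aligned with it. The nose is at (row 12, col 415) and the small pin's red end at (116,159). I'll measure the housing axis and the exact bar angle.

```bash
python3 - <<'E'
from h import *
im=cv2.imread('pics/w2.png')
for n,px,z in [('nose',(11,415),.03),('nosetip',(18,431),.03),('pin',(116,158),.05),('pinlow',(116,158),.045),('bartop1',(12,303.5),.116),('bartop2',(88,304),.116),('blue',(131.5,305.5),.076),('grn',(59,233.5),.076),('red',(58.5,376),.076)]:
    print(n,onz('wrist',px,z).round(4))
def dirc(a,b): print(np.degrees(np.arctan2(*(b-a)[1::-1])))
dirc(onz('wrist',(11,415),.03)[:2],onz('wrist',(116,158),.05)[:2])
dirc(onz('wrist',(12,303.5),.116)[:2],onz('wrist',(88,304),.116)[:2])
dirc(onz('wrist',(58.5,376),.076)[:2],onz('wrist',(59,233.5),.076)[:2])
E
```

```text
nose [ 0.4497 -0.0829  0.03  ]
nosetip [ 0.4361 -0.073   0.03  ]
pin [ 0.7135 -0.0569  0.05  ]
pinlow [ 0.7154 -0.0576  0.045 ]
bartop1 [ 0.5565 -0.0868  0.116 ]
bartop2 [ 0.5712 -0.0349  0.116 ]
blue [ 0.5801 -0.003   0.076 ]
grn [ 0.6228 -0.0786  0.076 ]
red [ 0.5048 -0.0455  0.076 ]
5.639385356965442
74.29895980470182
-15.680771052641585
```

{"fn": "send_rows", "kwargs": {
  "increments": [
    [[-0.07,-0.3,0,0],[-0.15,-0.6,0,0],[-0.15,-0.667,-0.05,0],[-0.15,-0.667,-0.3,0],[-0.15,-0.667,-0.55,0],[-0.15,-0.667,-0.75,0],[-0.15,-0.667,-0.88,0],[-0.15,-0.667,-0.88,0]]
  ]
}}

```text
clock: 4.65
tool_pos: [0.5614, -0.0604, 0.0888]
orientation: [179.8, -0.1, -105.9]
force: [-0.3, -0.0, 0.9]
opening: 0.0398
gripper_force: 0.0
```

{"fn": "send_rows", "kwargs": {
  "increments": [
    [[0,0,0,0],[0,0,0,0],[0,0,0,0],[0,0,0,0],[0,0,0,0],[0,0,0,0]]
  ],
  "jaw": 0
}}

```text
clock: 5.4
tool_pos: [0.5637, -0.0609, 0.0915]
orientation: [-179.9, 0.0, -105.9]
force: [0.9, -0.4, 6.6]
opening: 0.0118
gripper_force: 30.0
```

```bash
python3 - <<'E'
from h import *
o=ctrl.get_obs(); print(o['clock'],o['tool_pos'],o['orientation'],o['force'],o['moment'],o['opening'],o['tau'][5],o['joint_pos'][5])
save('scene','s2.png')
for r in ctrl.trace('pin','scene'): print(r['conf'],r['bbox'])
E
```

```text
5.4 [ 0.56370511 -0.06089995  0.09153954] [-1.79887483e+02  3.22853563e-02 -1.05910774e+02] [ 0.93194269 -0.37392863  6.55985329] [ 0.14549623 -0.3130964   0.00785822] 0.011765485942979137 -0.014563627482857555 -29.559989179537403
0.93 [311.5, 354.6, 325.3, 427.0]
0.51 [269.9, 316.9, 286.5, 355.3]
```

View pics/s2.png

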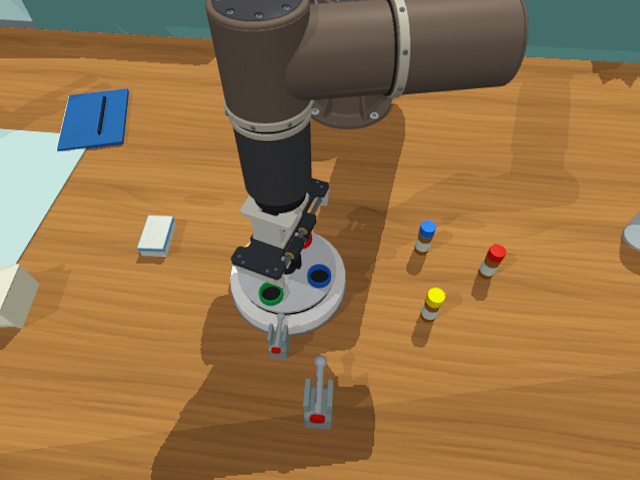

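The handle is gripped, and the small pin's red end is visible at (276,351). I'll sweep counter-clockwise and watch the moment and the pin.

```bash
cat > m.py <<'E'
from h import *
im=ctrl.snapshot('scene').astype(float); o=ctrl.get_obs()
w=im[340:362,262:292]; g=np.clip(w[:,:,0]-(w[:,:,1]+w[:,:,2])/2-40,0,None); y,x=np.mgrid[340:362,262:292]
print('t%.2f yaw %.2f Mz %.3f tau6 %.3f F %s pinrow %.2f col %.2f area %.0f'%(o['clock'],o['orientation'][2],o['moment'][2],o['tau'][5],o['force'].round(1),(g*y).sum()/g.sum(),(g*x).sum()/g.sum(),g.sum()/100))
E
python3 m.py
```

```text
t5.55 yaw -105.90 Mz 0.030 tau6 -0.014 F [1.  0.1 6.8] pinrow 352.02 col 274.06 area 109
```

{"fn": "send_rows", "kwargs": {
  "increments": [
    [[0,0,0,0.06],[0,0,0,0.12],[0,0,0,0.12]]
  ]
}}

```text
clock: 5.92
tool_pos: [0.5632, -0.0608, 0.0915]
orientation: [-179.9, 0.0, -95.5]
force: [-1.0, 0.8, 7.5]
opening: 0.0117
gripper_force: 30.0
```

```bash
python3 m.py
```

```text
t5.97 yaw -95.56 Mz 0.231 tau6 -0.091 F [-1.   0.7  8.1] pinrow 351.99 col 274.07 area 107
```

{"fn": "send_rows", "kwargs": {
  "increments": [
    [[0,0,0,0.03],[0,0,0,0.03]]
  ]
}}

```text
clock: 6.22
tool_pos: [0.5631, -0.0608, 0.0915]
orientation: [-179.9, 0.0, -93.0]
force: [-2.2, 1.1, 8.5]
opening: 0.0117
gripper_force: 30.0
```

```bash
python3 m.py
```

```text
t6.28 yaw -93.00 Mz 0.228 tau6 -0.149 F [-1.3  2.   8.6] pinrow 351.99 col 274.06 area 107
```

{"fn": "send_rows", "kwargs": {
  "increments": [
    [[0,0,0,0.03],[0,0,0,0.03]]
  ]
}}

```text
clock: 6.52
tool_pos: [0.5629, -0.0608, 0.0915]
orientation: [-180.0, 0.0, -90.4]
force: [-1.9, 2.0, 8.8]
opening: 0.0119
gripper_force: 30.1
```

```bash
python3 m.py
```

```text
t6.58 yaw -90.40 Mz 0.337 tau6 -0.282 F [-2.7  1.4  8.2] pinrow 351.49 col 274.18 area 107
```

{"fn": "send_rows", "kwargs": {
  "increments": [
    [[0,0,0,0.03],[0,0,0,0.03]]
  ]
}}

```text
clock: 6.82
tool_pos: [0.5629, -0.0608, 0.0915]
orientation: [-180.0, 0.0, -87.8]
force: [-2.2, 1.1, 9.1]
opening: 0.0116
gripper_force: 30.0
```

```bash
python3 m.py
```

```text
t6.88 yaw -87.87 Mz -0.105 tau6 0.156 F [-2.1  0.2  8.5] pinrow 350.97 col 274.25 area 107
```

{"fn": "send_rows", "kwargs": {
  "increments": [
    [[0,0,0,0.03],[0,0,0,0.03]]
  ]
}}

```text
clock: 7.12
tool_pos: [0.5629, -0.0608, 0.0915]
orientation: [-180.0, 0.0, -85.3]
force: [-2.6, 1.8, 8.5]
opening: 0.0122
gripper_force: 30.9
```

```bash
python3 m.py
```

```text
t7.17 yaw -85.36 Mz -0.716 tau6 0.790 F [-3.4  1.9  9. ] pinrow 350.95 col 274.25 area 107
```

The adjacent notch is felt at yaw ≈ -88.4, so the blue notch should be near +1.6. I'll turn close to it.

{"fn": "send_rows", "kwargs": {
  "increments": [
    [[0,0,0,0.04],[0,0,0,0.12],[0,0,0,0.22],[0,0,0,0.32],[0,0,0,0.42],[0,0,0,0.52],[0,0,0,0.62],[0,0,0,0.72],[0,0,0,0.82],[0,0,0,0.9],[0,0,0,0.9]]
  ]
}}

```text
clock: 8.55
tool_pos: [0.5619, -0.0633, 0.0911]
orientation: [179.8, 0.1, -7.9]
force: [-0.0, -13.9, 6.1]
opening: 0.0123
gripper_force: 29.2
```

```bash
python3 m.py
```

```text
t8.60 yaw -7.96 Mz -0.170 tau6 0.446 F [ -0.4 -13.6   5.8] pinrow 351.75 col 274.12 area 110
```

{"fn": "send_rows", "kwargs": {
  "increments": [
    [[0,0,0,0.05],[0,0,0,0.05]]
  ]
}}

```text
clock: 8.85
tool_pos: [0.5621, -0.0634, 0.0911]
orientation: [179.8, 0.1, -3.6]
force: [-0.2, -12.7, 5.0]
opening: 0.0119
gripper_force: 29.6
```

```bash
python3 m.py
```

```text
t8.90 yaw -3.67 Mz -0.146 tau6 0.294 F [ -0.3 -12.1   4.9] pinrow 352.00 col 274.08 area 109
```

{"fn": "send_rows", "kwargs": {
  "increments": [
    [[0,0,0,0.02],[0,0,0,0.02]]
  ]
}}

```text
clock: 9.15
tool_pos: [0.5621, -0.0634, 0.0911]
orientation: [179.8, 0.1, -1.9]
force: [0.0, -12.5, 5.3]
opening: 0.012
gripper_force: 29.6
```

```bash
python3 m.py
```

```text
t9.20 yaw -1.97 Mz -0.208 tau6 0.244 F [ -0.7 -12.9   5.6] pinrow 352.01 col 274.08 area 110
```

{"fn": "send_rows", "kwargs": {
  "increments": [
    [[0,0,0,0.02],[0,0,0,0.02]]
  ]
}}

```text
clock: 9.45
tool_pos: [0.5623, -0.0635, 0.0911]
orientation: [179.8, 0.1, -0.1]
force: [0.5, -14.0, 3.9]
opening: 0.0122
gripper_force: 30.4
```

```bash
python3 m.py
```

```text
t9.50 yaw -0.16 Mz 0.636 tau6 -0.564 F [  0.4 -13.2   4.4] pinrow 351.08 col 274.26 area 109
```

{"fn": "send_rows", "kwargs": {
  "increments": [
    [[0,0,0,0.02],[0,0,0,0.02]]
  ]
}}

```text
clock: 9.75
tool_pos: [0.5623, -0.0635, 0.0911]
orientation: [179.8, 0.1, 1.5]
force: [1.0, -13.9, 3.5]
opening: 0.0115
gripper_force: 30.0
```

```bash
python3 m.py
```

```text
t9.80 yaw 1.52 Mz 0.273 tau6 -0.189 F [ -0.  -14.6   4.6] pinrow 350.97 col 274.25 area 110
```

{"fn": "send_rows", "kwargs": {
  "increments": [
    [[0,-0.013,0,0.01],[0,-0.013,0,0.01],[0,-0.013,0,0.01]]
  ]
}}

```text
clock: 10.18
tool_pos: [0.5624, -0.0637, 0.0911]
orientation: [180.0, 0.0, 2.3]
force: [-2.2, 0.9, 7.3]
opening: 0.0116
gripper_force: 30.0
```

```bash
python3 m.py
```

```text
t10.22 yaw 2.35 Mz -0.097 tau6 0.120 F [-1.9  0.6  7. ] pinrow 350.97 col 274.25 area 110
```

{"fn": "send_rows", "kwargs": {
  "increments": [
    [[0,0,0,0],[0,0,0,0],[0,0,0,0],[0,0,0,0]]
  ],
  "jaw": 0.45
}}

```text
clock: 10.72
tool_pos: [0.5627, -0.0635, 0.0904]
orientation: [-180.0, 0.0, 2.4]
force: [-0.3, 0.7, 0.0]
opening: 0.0387
gripper_force: 0.0
```

{"fn": "send_rows", "kwargs": {
  "increments": [
    [[0,0,0.1,0],[0,0,0.3,0],[0,0,0.6,0],[0,0,0.85,0],[0.2,0.2,0.85,0],[0.4,0.4,0.85,0],[0.4,0.4,0.85,0]]
  ]
}}

```text
clock: 11.6
tool_pos: [0.6444, 0.019, 0.259]
orientation: [180.0, 0.1, 2.5]
force: [-0.7, 0.1, -0.6]
opening: 0.0399
gripper_force: 0.0
```

```bash
python3 - <<'E'
import m
from h import *
save('top','t3.png')
for cam in ('top','scene'):
  if cam=='scene': save('scene','s3.png')
  for n,z in dict(handle=.102,blue_pocket=.062,mark=.062,vial_blue=0).items():
    for r in ctrl.spot_point(n,cam)[:2]: print(cam,n,round(r['conf'],2),np.round(r['pixel'],1),onz(cam,r['pixel'],z).round(4))
a=cv2.imread('pics/t3.png')[130:290,260:420]; b=cv2.imread('pics/s3.png')[200:360,200:360]
cv2.imwrite('pics/c3.png',cv2.resize(np.hstack([a,b]),(800,400),interpolation=cv2.INTER_CUBIC))
print(ctrl.get_obs()['tool_pos'])
E
```

```text
t11.65 yaw 2.45 Mz 0.027 tau6 -0.100 F [-0.6  0.6  0.3] pinrow 350.95 col 274.24 area 105
top handle 0.57 [212.2 337.5] [ 0.5664 -0.0602  0.102 ]
top blue_pocket 0.9 [243.6 340.5] [ 0.4996 -0.0697  0.062 ]
top mark 0.85 [244.6 343. ] [ 0.4974 -0.0755  0.062 ]
top vial_blue 0.62 [258.9 235.6] [0.4629 0.1794 0.    ]
top vial_blue 0.48 [254.3 449.7] [ 0.4857 -0.3358  0.    ]
scene handle 0.72 [253.6 286.1] [ 0.5611 -0.0623  0.102 ]
scene blue_pocket 0.97 [240.6 291.2] [ 0.5053 -0.0642  0.062 ]
scene mark 0.75 [315.9 429.2] [0.6306 0.1842 0.062 ]
scene mark 0.67 [237.5 283. ] [ 0.5    -0.0805  0.062 ]
scene vial_blue 0.92 [248.4 419.7] [0.4529 0.1827 0.    ]
[0.64259883 0.01610642 0.26095178]
```

View pics/c3.png

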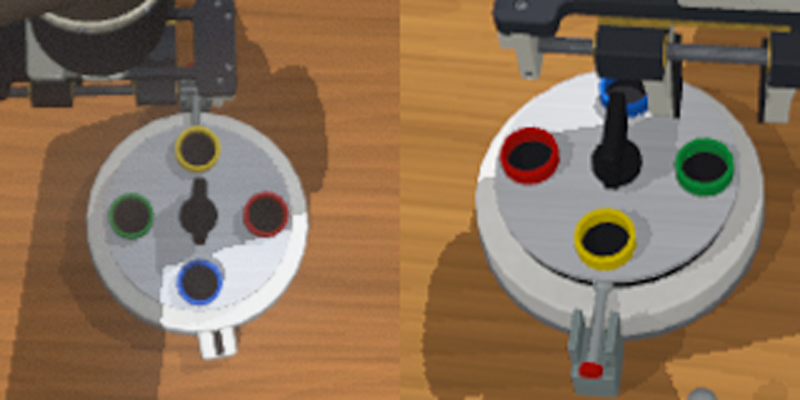

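The pin is home, with the blue pocket a few mm off the mark. I'll go to the blue vial next.

{"fn": "send_rows", "kwargs": {
  "increments": [
    [[-0.2,0.14,0,0],[-0.45,0.3,0,0],[-0.7,0.46,0,0],[-0.95,0.62,0,0],[-1,0.85,0,0],[-1,0.85,0,0]]
  ],
  "jaw": 0.7
}}

```text
clock: 12.9
tool_pos: [0.442, 0.1887, 0.2613]
orientation: [-179.9, -0.1, 2.6]
force: [0.6, -0.1, 0.4]
opening: 0.0611
gripper_force: 0.0
```

{"fn": "send_rows", "kwargs": {
  "increments": [
    [[-0.15,0,0,0],[-0.3,0,0,0],[-0.3,0,0,0],[-0.3,0,0,0]]
  ]
}}

```text
clock: 13.4
tool_pos: [0.3833, 0.1863, 0.2609]
orientation: [-180.0, -0.0, 2.4]
force: [0.9, 0.1, -0.2]
opening: 0.0611
gripper_force: 0.0
```

```bash
python3 - <<'E'
from h import *
o=ctrl.get_obs(); print(o['clock'],o['tool_pos'],o['orientation'])
im=save('wrist','w4.png')
for n in ('vial_blue','vial_red','vial_yellow'):
    for r in ctrl.spot_point(n,'wrist')[:2]: print(n,round(r['conf'],2),np.round(r['pixel'],1),onz('wrist',r['pixel'],0).round(4))
hsv=cv2.cvtColor(im,cv2.COLOR_RGB2HSV); m=cv2.inRange(hsv,(100,120,60),(125,255,255))
n,l,s,c=cv2.connectedComponentsWithStats(m)
for i in range(1,n):
    if s[i,4]>100: print(s[i],onz('wrist',c[i][::-1],.078).round(4), onz('wrist',c[i][::-1],.072).round(4))
E
```

```text
13.4 [0.38326496 0.18634439 0.26088975] [-1.79974054e+02 -4.15426198e-02  2.36102994e+00]
vial_blue 0.84 [132.1 320.6] [0.4601 0.1816 0.    ]
vial_blue 0.52 [101.7 598.3] [ 0.5105 -0.1227  0.    ]
vial_red 0.76 [ 89.8 209.2] [0.4992 0.3007 0.    ]
[ 569   78   50   48 1272] [ 0.5011 -0.0602  0.078 ] [ 0.5017 -0.0646  0.072 ]
[304 120  31  32 797] [0.4578 0.1838 0.078 ] [0.4577 0.1837 0.072 ]
```

View pics/w4.png

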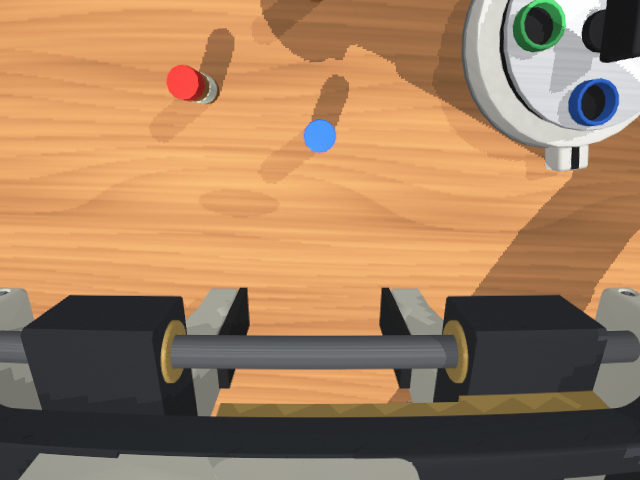

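{"fn": "send_rows", "kwargs": {
  "increments": [
    [[0.2,-0.012,0,0],[0.372,-0.012,-0.1,0],[0.372,-0.012,-0.4,0],[0.372,-0.012,-0.7,0],[0.372,-0.012,-0.8,0],[0.372,-0.012,-0.8,0]]
  ]
}}

```text
clock: 14.35
tool_pos: [0.4566, 0.183, 0.0987]
orientation: [179.8, 0.2, 2.3]
force: [-0.0, 0.7, 0.3]
opening: 0.0613
gripper_force: 0.0
```

{"fn": "send_rows", "kwargs": {
  "increments": [
    [[0,0,-0.15,0],[0,0,-0.3,0],[0,0,-0.35,0],[0,0,-0.35,0],[0,0,-0.35,0]]
  ]
}}

```text
clock: 14.98
tool_pos: [0.458, 0.1848, 0.0319]
orientation: [-179.9, -0.1, 2.4]
force: [-0.2, -0.1, 0.5]
opening: 0.0614
gripper_force: 0.0
```

{"fn": "send_rows", "kwargs": {
  "increments": [
    [[0,0,0,0],[0,0,0,0],[0,0,0,0],[0,0,0,0],[0,0,0,0],[0,0,0,0]]
  ],
  "jaw": 0
}}

```text
clock: 15.72
tool_pos: [0.4572, 0.1842, 0.0307]
orientation: [-180.0, -0.0, 2.4]
force: [-0.2, 0.3, 2.2]
opening: 0.0283
gripper_force: 30.0
```

{"fn": "send_rows", "kwargs": {
  "increments": [
    [[0,0,0.1,0],[0,0,0.3,0],[0,0,0.5,0],[0,0,0.7,0],[0.04,-0.2,0.7,0],[0.09,-0.4,0.7,0],[0.13,-0.6,0.7,0],[0.17,-0.8,0.7,0],[0.22,-1,0.7,0],[0.22,-1,0.7,0]]
  ]
}}

```text
clock: 16.98
tool_pos: [0.501, -0.018, 0.1701]
orientation: [180.0, 0.1, 2.2]
force: [0.1, 0.7, -0.8]
opening: 0.0283
gripper_force: 30.0
```

{"fn": "send_rows", "kwargs": {
  "increments": [
    [[0,-0.13,0,0],[0,-0.25,0,0],[0,-0.25,0,0],[0,-0.25,0,0],[0,-0.25,0,0]]
  ]
}}

```text
clock: 17.6
tool_pos: [0.5012, -0.0651, 0.1706]
orientation: [-180.0, -0.0, 2.4]
force: [-0.1, 0.5, -1.1]
opening: 0.0282
gripper_force: 30.0
```

```bash
python3 - <<'E'
import m
from h import *
o=ctrl.get_obs(); print(o['clock'],o['tool_pos'],o['orientation'],o['opening'])
foot=np.array(o['tool_pos'])+[0,0,-.0305]; print('foot expected',foot)
for cam in ('scene','top'):
  save(cam,cam+'5.png')
  for n in ('blue_pocket','vial_blue','handle','changer'):
    z={'blue_pocket':.062,'vial_blue':foot[2],'handle':.102,'changer':0}[n]
    for r in ctrl.spot_point(n,cam)[:2]: print(cam,n,round(r['conf'],2),np.round(r['pixel'],1),onz(cam,r['pixel'],z).round(4))
a=cv2.imread('pics/scene5.png')[190:310,220:380]
cv2.imwrite('pics/c5.png',cv2.resize(a,(800,600),interpolation=cv2.INTER_CUBIC))
E
```

```text
t17.65 yaw 2.42 Mz -0.029 tau6 -0.011 F [-0.6  0.7 -0.5] pinrow 350.93 col 274.23 area 101
17.65 [ 0.50121104 -0.06518853  0.17057574] [-1.79996732e+02 -4.30019174e-03  2.41525394e+00] 0.028261798724097717
foot expected [ 0.50121104 -0.06518853  0.14007574]
scene blue_pocket 0.93 [238.6 290.7] [ 0.5009 -0.0658  0.062 ]
scene vial_blue 0.83 [211.6 288.8] [ 0.4997 -0.0648  0.1401]
scene vial_blue 0.67 [284.5 288.3] [ 0.6416 -0.0436  0.1401]
scene handle 0.63 [254.7 285.8] [ 0.5634 -0.0624  0.102 ]
scene changer 0.71 [283.7 288.4] [ 0.5615 -0.0646  0.    ]
top blue_pocket 0.44 [244.4 338.5] [ 0.4976 -0.0651  0.062 ]
```

View pics/c5.png

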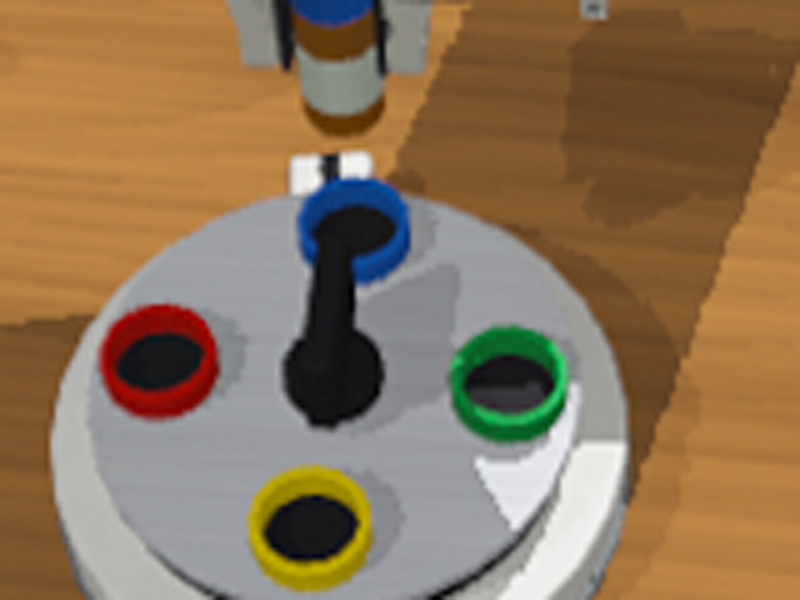

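Vial and pocket line up to about 1 mm. I'll lower it gently.

{"fn": "send_rows", "kwargs": {
  "increments": [
    [[0,0,-0.1,0],[0,0,-0.2,0],[0,0,-0.28,0],[0,0,-0.31,0],[0,0,-0.34,0],[0,0,-0.34,0]]
  ]
}}

```text
clock: 18.9
tool_pos: [0.5012, -0.0659, 0.1026]
orientation: [180.0, 0.0, 2.4]
force: [-0.6, -0.1, 0.0]
opening: 0.0282
gripper_force: 30.0
```

{"fn": "send_rows", "kwargs": {
  "increments": [
    [[0,0,-0.02,0],[0,0,-0.04,0],[0,0,-0.045,0],[0,0,-0.045,0]]
  ]
}}

```text
clock: 19.4
tool_pos: [0.5011, -0.0659, 0.0935]
orientation: [180.0, 0.0, 2.4]
force: [0.1, -0.4, -0.6]
opening: 0.0282
gripper_force: 30.0
```

```bash
python3 m.py
```

```text
t19.45 yaw 2.36 Mz -0.032 tau6 -0.000 F [-0.5 -0.5  0.1] pinrow 350.95 col 274.24 area 104
```

{"fn": "send_rows", "kwargs": {
  "increments": [
    [[0,0,-0.005,0],[0,0,-0.005,0]]
  ]
}}

```text
clock: 19.7
tool_pos: [0.5013, -0.0659, 0.0927]
orientation: [-180.0, -0.0, 2.4]
force: [-0.1, 0.5, -0.3]
opening: 0.0281
gripper_force: 30.0
```

{"fn": "send_rows", "kwargs": {
  "increments": [
    [[0,0,0,0],[0,0,0,0],[0,0,0,0],[0,0,0,0]]
  ],
  "jaw": 0.55
}}

```text
clock: 20.2
tool_pos: [0.5011, -0.0659, 0.0926]
orientation: [180.0, 0.0, 2.4]
force: [0.6, 0.5, -0.5]
opening: 0.048
gripper_force: 0.0
```

{"fn": "send_rows", "kwargs": {
  "increments": [
    [[0,0,0.1,0],[0,0,0.3,0],[0,0,0.55,0],[0,0,0.8,0],[-0.1,0.3,0.8,0],[-0.2,0.6,0.8,0],[-0.2,0.9,0.8,0],[-0.2,0.9,0.8,0]]
  ]
}}

```text
clock: 21.2
tool_pos: [0.4609, 0.1175, 0.2527]
orientation: [-180.0, -0.0, 2.6]
force: [-0.4, -0.7, -0.1]
opening: 0.0481
gripper_force: 0.0
```

```bash
python3 - <<'E'
import m
from h import *
for cam in ('scene','top'):
  save(cam,cam+'6.png')
  for n,z in dict(blue_pocket=.062,vial_blue=.062,vial_red=0,vial_yellow=0,slide_box=0).items():
    for r in ctrl.spot_point(n,cam)[:1]: print(cam,n,round(r['conf'],2),np.round(r['pixel'],1),onz(cam,r['pixel'],z).round(4))
a=cv2.imread('pics/scene6.png')[180:360,220:460]; 
cv2.imwrite('pics/c6.png',cv2.resize(a,(800,600),interpolation=cv2.INTER_CUBIC))
E
```

```text
t21.25 yaw 2.57 Mz -0.040 tau6 -0.284 F [0.9 0.  0.3] pinrow 350.29 col 273.64 area 119
scene blue_pocket 0.77 [239.8 288.5] [ 0.5041 -0.0695  0.062 ]
scene vial_blue 0.94 [236.9 289.8] [ 0.4973 -0.0681  0.062 ]
scene vial_red 0.65 [269.9 485.1] [0.4895 0.3062 0.    ]
scene vial_yellow 0.97 [317.  427.1] [0.6015 0.1932 0.    ]
scene slide_box 0.82 [243.5 159.8] [ 0.4984 -0.337   0.    ]
top blue_pocket 0.77 [242.3 339.8] [ 0.5025 -0.068   0.062 ]
top vial_blue 0.5 [242.3 343. ] [ 0.5027 -0.0754  0.062 ]
top slide_box 0.87 [252.2 453.1] [ 0.491 -0.344  0.   ]
```

View pics/c6.png

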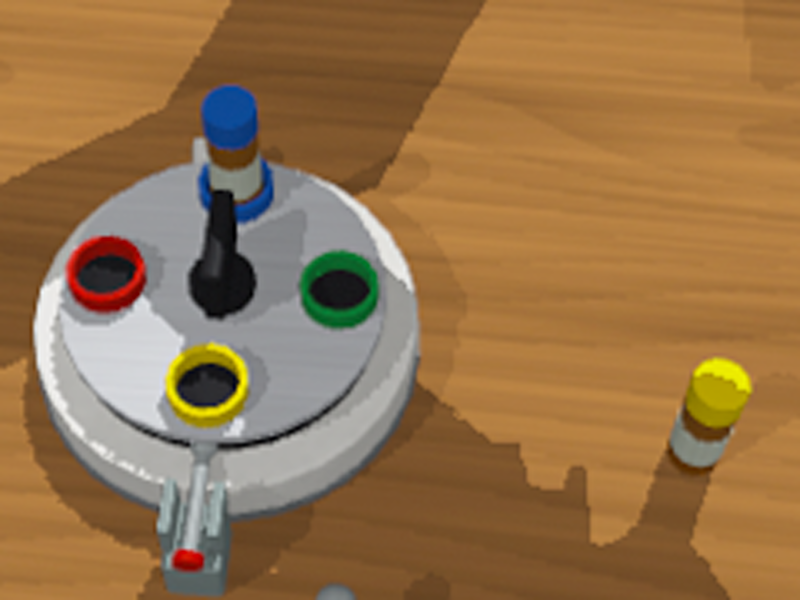

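The vial stands upright in the blue pocket, the pin is home and the arm is clear, so I'm handing in.

```bash
python3 -c "
from plant import ctrl
print(ctrl.close_job())"
```

```text
the job is handed in; nothing more can be done
None
```

I handed the job in at about 21 s, with no verdict returned: the turret is clicked home with the blue pocket at the mark, the blue-capped vial stands upright in it, and the other vials and the slide box were not touched.

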